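# Vent a degreasing tank and crack its stuck lid

### The arm

A 6-joint arm with a two-finger parallel gripper is mounted at the origin on the work surface. World frame = base frame: x ahead of the robot, y to its left, z up, the work surface at z = 0. Lengths are in m, angles in rad, forces in N, time in s.
With the tool pointing down it reaches from about 0.325 to 0.85 m from the base axis. Payload 4.4 kg.
Tool frame: the origin (TCP) lies at the very end of the fingers, on their centre line; the grasp point (between the pads) lies 19 mm behind it; y points along the fingers, z is the direction in which the jaws open and shut, and the axes are right-handed (so a half turn about y gives the same grasp; the last joint's range is limited). The gripper opens to 94 mm and grips with 3 to 60 N. Pads are 16 mm wide; open, the fingers measure 119 mm over their backs; the gripper's body (75 mm by 177 mm) begins 78 mm behind the grasp point.
Start: joints at [1.062, 0.207, 1.542, -0, 1.393, -0.15], TCP at [0.202, 0.538, 0.205] pointing down, gripper open.
Joint ranges: [-2.73, 2.73], [-0.86, 2.22], [0.23, 2.46], [-1.11, 4.25], [0.08, 2.63], [-2.82, 2.82]. Speed limits (rad/s): [2.79, 2.79, 3.14, 3.14, 3.14, 3.14].

### API

Orientations are given as a rotation vector (axis times angle).
In Python, from plant import read_state, camera, get_calibration, order, nets gives the robot as it stands. The module is installed in compiled form; this text tells all that it offers.
- The arm moves only by the shell command python3 -m inch 'ROWS'. ROWS is JSON, a list of rows, each an object with "offset": the shift along the tool's x, y, z in units of 25 mm (1.0 is 25 mm), a list of three; "roll": the turn about the tool's y in units of 6 degrees (1.0 is 6 degrees); "jaw": the finger opening in mm, from 0 to 94. A call has 1 to 5 rows; each row is the pose to reach, as a shift and turn from the pose measured when the call began, along the tool's axes at that moment; what a row does not reach only later rows make up. A row lasts 1/10 s, in which the tool goes at most 50 mm and 8.59 degrees, less where a joint would pass 70% of its speed; a pose out of reach is approached as far as the arm can. A call with a gripper value outside its range is refused whole. The fingers move at their own pace and stop on an object; the grip force is fixed at half the most. Time passes only in rows, so rows that repeat a pose let the fingers close. It gives the time, the measured TCP pose, the force and the opening at its end, in the units of the state.
- read_state(): the state, without advancing time (a new reading comes with each control period).
- camera(name): name is "side" or "top"; returns the picture (400x640x3 uint8, blue, green, red); there is no depth.
- get_calibration(name): a dict with "fx", "fy", "cx", "cy" (pixels), "k1" (the pictures are not rectified: a ray, as slopes to the right and down, at radius r is drawn at 1 + k1 r^2 times it, then the intrinsics apply), "rvec" (rotation vector, rad) and "tvec" (3), from world to camera coordinates, as OpenCV has them. Camera axes: x right, y down, z forward; pixel columns grow to the right and rows downward; lengths in m; the calibration is good to about 2 mm. A picture is of the moment at which its call begins. get_calibration takes no time and is no camera call.
- order.close_job(): hands the job in, once; it reports no verdict.
Trained networks look in the newest picture that a camera, given by its name, has taken for a name from the list of things; names that differ only in an ending like _2 or _b are one class to them, and where a whole thing is asked for, a point or a joint stands for the part that bears it (a point fixed in the world has none). Each returns a list of dicts, best first, with "score" (0 to 1); they miss things now and then, are a little off and sometimes report something else, mostly with a low value. They report only what shows in the picture. A call takes as long as a camera call. They do not tell look-alikes from the thing itself.
- nets.find_in(query, camera): "uv" ([column, row] in pixels, amid what is visible of it).
- nets.place_of(query, camera): "uv" ([column, row] in pixels: a listed point, or the origin of a listed thing).
The state is a dict: "clock": time; "joint_pos": joint angles; "dq": joint speeds; "effort": joint torques, N m; "tool_pos": TCP position; "orientation": TCP orientation; "force": force on the tool from outside, world axes, zero at the start; "wrist_torque": the same for the moment, N m; "gripper_width": finger opening in m.
Only numpy, scipy, OpenCV 4.12 (cv2) and the standard library are available. Lean on these libraries where they do the work, as an engineer would, in place of code of your own. Each camera call takes 0.05 s, during which the arm holds its last target.

### The job

The lid of the blue degreasing tank is stuck on its tacky gasket. First vent the tank: grip the slide gate by its orange top edge, draw it straight up out of its slotted holder, and set it down upright in the yellow parking pocket (lower it in before letting go, do not drop it). Then take the lid's black bar handle, break the lid free without letting it fly wide open, and finish while still holding it ajar, its front edge about 2 cm above the rim; leave the valve block, the can and the bearing alone.

Things in the scene. Friction and masses are not known exactly. Their poses are not given: they have to be found in the camera images.
- tank: Blue steel degreasing tank, fixed, 220 x 220 mm in plan, 110 mm high, lid top at 122 mm. Origin: centre of its underside; x points from the front (handle side) to the back (hinge side), y to the flank with the gate holder, z up. The dark steel gate holder (92 mm along x, 30 along y, top at 90 mm) is centred 190 mm from the origin along y; 60 mm are free between it and the lid
- gate_slot (a point): Bottom centre of the slot of the gate holder, 20 mm above the table and 70 mm below the holder's top. The slot is 73 mm long along the tank's x and 8 mm wide along the tank's y, open at the top
- gate: Loose slide gate, 0.13 kg: an upright aluminium plate 70 mm wide (its x), 5 mm thick (its y), 125 mm tall (its z), with an orange edging 12 mm thick over its top 26 mm. Origin: centre of its bottom edge. It starts standing in the slot, bottom 20 mm and top 145 mm above the table, its top 55 mm out of the holder. Pinch the edging across its thickness
- pocket: Yellow open-topped parking pocket fixed to the table, 102 mm along its x, 42 mm along its y, 75 mm high, walls and floor 6 mm thick: the mouth is 90 x 30 mm. Origin: centre of its underside. The gate goes in bottom down with its width along the pocket's x; released, it leans against a wall
- lid (a joint): Opening of the lid in rad: 0 shut, 0.22 at its stop, 0.09 raises the front edge 20 mm. Steel plate 230 x 230 x 12 mm, about 0.8 kg, hinged along the tank's y at the back. The gasket grips like a detent: the upward pull needed at the handle peaks at 14 to 20 N at 0.005 to 0.02 rad, then drops to 5 to 10 N from 0.05 rad on. Let go, it falls shut and sticks again
- lid_hinge_line (a point): Centre of the lid's hinge axis, which runs along the tank's y; 110 mm above the table, 110 mm behind the tank's centre
- lid_edge (a point): Middle of the lower front edge of the lid, 225 mm from the hinge axis; 110 mm above the table when shut; moves with the lid
- handle_bar (a point): Middle of the lid's black handle bar, round, 14 mm thick and 90 mm long along the tank's y on two end posts; the point lies 190 mm from the hinge axis towards the front, 36 mm above the lid's top face (158 mm above the table when shut), 78 mm free between the posts; pinch it from above across the tank's x; moves with the lid
- valve: Loose valve block, a bystander: dark steel 60 x 50 x 45 mm with a round stem, 80 mm high in all, and a brass port. Origin: centre of its underside
- can: Loose green closed can, a bystander: 60 mm across, 85 mm high. Origin: centre of its underside
- bearing: Loose steel bearing ring lying flat, a bystander: 72 mm across, 20 mm high. Origin: centre of its underside
There are look-alikes about, which are no part of the job. There is more than one size of the gate; the one meant has the size given above.

How it is judged:
On the way, in this order (a step that is already met when the one before it is completed fails the run):
1. the gate is gripped and wholly above its holder, the lid still shut (z of gate in the frame of tank above 0.092 m and contact force between the fingers and gate above 0.5 N and value of joint lid below 0.02 rad), for 0.1 s.
2. the gate, still gripped, is lowered into the pocket to less than 25 mm above its floor (x of gate in the frame of pocket between -0.03 and 0.03 m and y of gate in the frame of pocket between -0.025 and 0.025 m and z of gate in the frame of pocket between -0.005 and 0.031 m and contact force between the fingers and gate above 0.3 N), for 0.05 s.
3. the gate is released and stands in the pocket, the lid still shut (x of gate in the frame of pocket between -0.025 and 0.025 m and y of gate in the frame of pocket between -0.025 and 0.025 m and z of gate in the frame of pocket between -0.005 and 0.025 m and angle between gate's own z axis and vertical below 0.55 rad and contact force between the fingers and gate below 0.1 N and value of joint lid below 0.02 rad), for 0.2 s.
4. the lid is broken free by its handle: open more than 0.04 rad (9 mm at the front edge) (value of joint lid above 0.04 rad and contact force between the fingers and lid above 1 N), for 0.2 s.
At the end, for the whole second after the job is handed in: The gripper still carries the lid by its handle (over 1 N); the lid is still, open 0.05 to 0.14 rad (front edge 11 to 31 mm up); the gate rests in the pocket, bottom down (lean under 0.55 rad, origin within 25 mm of the pocket's axis, under 25 mm above its underside), untouched by the gripper (x of gate in the frame of pocket between -0.025 and 0.025 m and y of gate in the frame of pocket between -0.025 and 0.025 m and z of gate in the frame of pocket between -0.005 and 0.025 m and angle between gate's own z axis and vertical below 0.55 rad and contact force between the fingers and gate below 0.1 N and linear speed of gate below 0.05 m/s and value of joint lid between 0.05 and 0.14 rad and velocity of joint lid between -0.05 and 0.05 rad/s and contact force between the fingers and lid above 1 N); the arm keeps its last pose, push and grip.
It fails at once if the lid is opened while the gate is still in its holder (value of joint lid above 0.03 rad and horizontal distance between gate and gate_slot below 0.03 m and z of gate in the frame of tank below 0.085 m).
It fails at once if the lid flies wide open (more than 0.20 rad, 45 mm at the front edge) (value of joint lid above 0.2 rad).
It fails at once if the valve is disturbed (moved more than 30 mm) (distance of valve from where it was at the start of the episode above 0.03 m).
It fails at once if the can is disturbed (moved more than 30 mm) (distance of can from where it was at the start of the episode above 0.03 m).
It fails at once if the bearing is disturbed (moved more than 30 mm) (distance of bearing from where it was at the start of the episode above 0.03 m).
It also fails if it takes over 58 s, if anything falls off the work surface, if the arm or the gripper's body presses on something with over 40 N, if the wrist force passes 120 N, or if a joint passes its speed limit or range.

## Working session

There is one attempt and no reset: what is moved stays moved. The work goes in short steps, Python scripts to look and compute and a shell command to move; the robot and the scene stay as the last step left them, time stands still between calls to the robot, and variables do not carry over. Pictures are saved under pics/ and viewed, and the job is handed in when it is done.

```bash
mkdir -p pics
cat > h.py <<'E'
import numpy as np, cv2
from plant import read_state, camera, get_calibration, order, nets
from scipy.spatial.transform import Rotation as R
def cal(n):
    c=get_calibration(n); K=np.array([[c['fx'],0,c['cx']],[0,c['fy'],c['cy']],[0,0,1.]])
    return K,np.array([c['k1'],0,0,0,0.]),np.array(c['rvec'],float),np.array(c['tvec'],float)
def at_z(n,uv,z):
    K,d,r,t=cal(n); p=cv2.undistortPoints(np.array([[uv]],float),K,d)[0,0]
    M=R.from_rotvec(r).as_matrix(); o=-M.T@t; v=M.T@np.array([p[0],p[1],1]); return o+v*(z-o[2])/v[2]
def proj(n,P):
    K,d,r,t=cal(n); return cv2.projectPoints(np.array(P,float).reshape(-1,1,3),r,t,K,d)[0][:,0]
def tri(uvs):
    A=np.zeros((3,3));b=np.zeros(3)
    for n,uv in uvs.items():
        K,d,r,t=cal(n); M=R.from_rotvec(r).as_matrix(); o=-M.T@t
        p=cv2.undistortPoints(np.array([[uv]],float),K,d)[0,0]; v=M.T@np.array([p[0],p[1],1]); v/=np.linalg.norm(v)
        Q=np.eye(3)-np.outer(v,v); A+=Q;b+=Q@o
    return np.linalg.solve(A,b)
def snap(n,f):
    im=camera(n); cv2.imwrite('pics/'+f,im); return im
def rows(target):
    s=read_state(); M=R.from_rotvec(s['orientation']).as_matrix()
    return M.T@(np.array(target)-s['tool_pos'])/0.025
E
python3 - <<'E'
from h import *
s=read_state(); print(s); print(R.from_rotvec(s['orientation']).as_matrix().round(3))
for n in('top','side'):
    snap(n,n+'0.png'); K,d,r,t=cal(n); print(n,K,d[0],-R.from_rotvec(r).as_matrix().T@t)
    for q in ['tank','gate_slot','gate','pocket','lid_hinge_line','lid_edge','handle_bar','valve','can','bearing']:
        print(n,q,[(np.round(x['uv']).tolist(),round(x['score'],2)) for x in nets.place_of(q,n)][:4])
E
```

```text
{'clock': 0.0, 'joint_pos': array([ 1.06153995e+00,  2.07406714e-01,  1.54291536e+00, -3.27144799e-05,
        1.39349555e+00, -1.50464788e-01]), 'dq': array([ 0.00047904, -0.00044098, -0.00048198, -0.00148474, -0.00048471,
        0.00012242]), 'effort': array([-2.01964773e-03, -3.70871007e+01, -2.81416440e+01,  6.95885788e-02,
        3.60381359e-02, -1.82868707e-04]), 'tool_pos': array([0.20151857, 0.53768452, 0.20431666]), 'orientation': array([-1.55452203,  0.28214268, -0.28105337]), 'force': array([ 0.36885528, -0.79780372,  0.41256878]), 'wrist_torque': array([-0.0105172 , -0.01599354,  0.01011727]), 'gripper_width': 0.09386335147333644}
[[ 0.936 -0.001  0.351]
 [-0.351 -0.002  0.936]
 [-0.    -1.    -0.002]]
top [[364.37195494   0.         316.5812261 ]
 [  0.         364.37195494 190.33701279]
 [  0.           0.           1.        ]] -0.02464867528880246 [0.39961676 0.02388429 1.00995541]
top tank [([321.0, 208.0], 0.59)]
top gate_slot [([258.0, 211.0], 0.83), ([238.0, 252.0], 0.23)]
top gate [([258.0, 209.0], 0.78), ([216.0, 168.0], 0.53), ([247.0, 175.0], 0.4)]
top pocke
[... 167 characters left out ...]
, 213.0], 0.83)]
top can [([240.0, 253.0], 0.66)]
top bearing [([391.0, 272.0], 0.57)]
side [[508.59581656   0.         328.21311461]
 [  0.         508.59581656 207.87994663]
 [  0.           0.           1.        ]] -0.16606999039669854 [0.2887204  0.97384412 1.07519681]
side tank [([332.0, 225.0], 0.68)]
side gate_slot [([317.0, 272.0], 0.61)]
side gate [([278.0, 282.0], 0.83), ([292.0, 191.0], 0.75), ([260.0, 302.0], 0.6)]
side pocket [([358.0, 165.0], 0.85)]
side lid_hinge_line [([291.0, 194.0], 0.97)]
side lid_edge [([373.0, 205.0], 0.6)]
side handle_bar [([360.0, 187.0], 0.92)]
side valve [([309.0, 337.0], 0.89)]
side can [([362.0, 300.0], 0.91)]
side bearing [([402.0, 196.0], 0.61)]
```

View pics/top0.png

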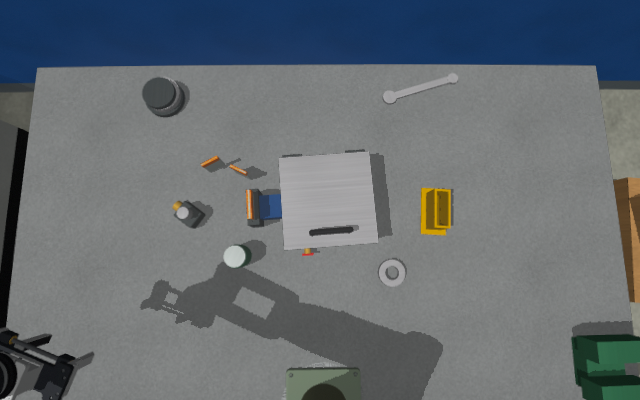

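View pics/side0.png

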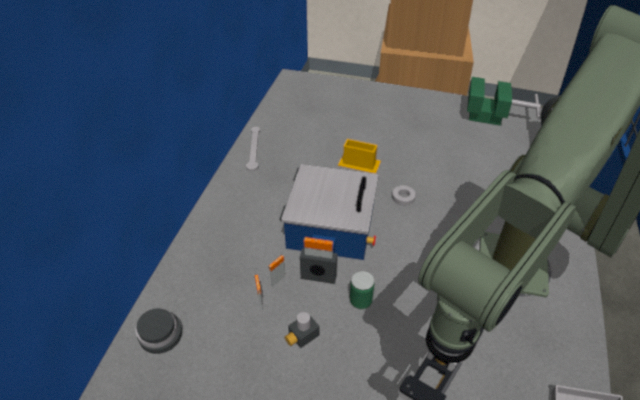

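Run:
```python
import cv2
a=cv2.imread('pics/top0.png')[140:290,180:460]; a=cv2.resize(a,(784,420),interpolation=cv2.INTER_CUBIC); cv2.imwrite('pics/top0z.png',a)
a=cv2.imread('pics/side0.png')[130:290,230:430]; a=cv2.resize(a,(750,600),interpolation=cv2.INTER_CUBIC); cv2.imwrite('pics/side0z.png',a)
```

```text
(no output)
```

View pics/top0z.png

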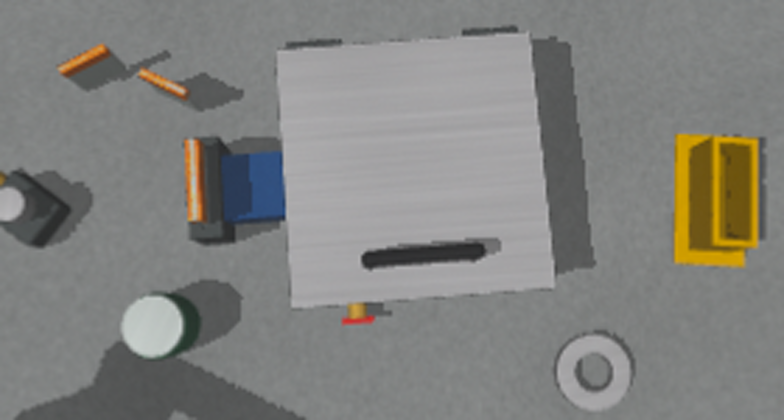

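View pics/side0z.png

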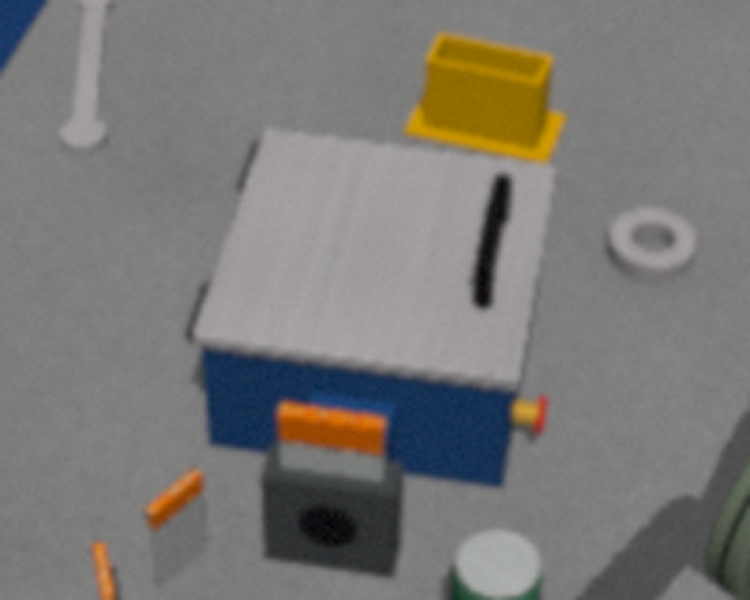

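```bash
cat > fit.py <<'E'
from h import *
from scipy.optimize import least_squares
T=lambda p:(180+p[0]/2.8-.3,140+p[1]/2.8-.3); S=lambda p:(230+p[0]/3.75-.3,130+p[1]/3.75-.3)
def fit(name,local,obs,x0):
    def f(x):
        c,s=np.cos(x[2]),np.sin(x[2]); L=np.array(local,float)
        W=np.c_[x[0]+c*L[:,0]-s*L[:,1],x[1]+s*L[:,0]+c*L[:,1],L[:,2]]
        return np.concatenate([(proj(n,W[list(o)])-np.array(list(o.values()))).ravel() for n,o in obs.items()])
    r=least_squares(f,x0,loss='soft_l1'); print(name,r.x.round(4),'res px',f(r.x).reshape(-1,2).round(1).tolist()); return r.x
# lid corners: order back-left(+x,+y), back-right, front-right, front-left ; handle
h=.115
L=[(h,h,.122),(h,-h,.122),(-h,-h,.122),(-h,h,.122),(-.08,0,.158)]
tank=fit('tank',L,{'top':{0:T((278,50)),1:T((528,33)),2:T((554,288)),3:T((292,307)),4:T((424,253))},'side':{0:S((198,340)),1:S((268,130)),2:S((553,165)),3:S((518,380)),4:S((493,240))}},[.35,0,0.05])
P=[(.051,.021,.075),(.051,-.021,.075),(-.051,-.021,.075),(-.051,.021,.075)]
pk=fit('pocket',P,{'top':{0:T((714,136)),1:T((758,138)),2:T((758,247)),3:T((714,246))},'side':{1:S((437,34)),2:S((552,57))}},[.35,-.3,0])
G=[(.035,.006,.145),(.035,-.006,.145),(-.035,-.006,.145),(-.035,.006,.145)]
g=fit('gate',G,{'top':{0:T((186,140)),1:T((199,140)),2:T((202,219)),3:T((189,221))},'side':{0:S((279,405)),3:S((385,417))}},[.35,.2,.05])
def w(x,l):
    c,s=np.cos(x[2]),np.sin(x[2]); return np.array([x[0]+c*l[0]-s*l[1],x[1]+s*l[0]+c*l[1]])
print('slot from tank',w(tank,(0,.19)),'handle',w(tank,(-.08,0)))
E
python3 fit.py
```

```text
tank [ 0.5231 -0.0133  0.067 ] res px [[-1.7, -0.4], [0.2, -0.8], [0.3, -0.0], [-1.1, 0.6], [-1.0, 0.9], [-1.7, -1.9], [-0.8, -1.3], [1.4, -0.7], [0.5, -0.2], [0.5, -4.9]]
pocket [ 0.5043 -0.3156 -0.0583] res px [[-0.5, -0.1], [-0.3, -0.0], [0.1, 0.0], [-0.3, -0.4], [0.7, -1.4], [0.4, -1.5]]
gate [0.5102 0.1728 0.0603] res px [[0.1, -0.2], [0.4, -0.5], [0.6, 0.3], [0.1, -0.1], [0.2, 1.0], [0.0, 2.0]]
slot from tank [0.5103938  0.17627569] handle [ 0.44328871 -0.01865226]
```

Run:
```python
from fit import *
for a,b in [((368,260),(483,303)),((482,249),(504,180)),((425,254.5),(493.5,241.5))]:
    x=tri({'top':T(a),'side':S(b)}); print(x.round(4), proj('top',[x])-T(a), at_z('top',T(a),.158).round(4))
print(tri({'top':(333,230),'side':(360,187)}).round(4))
print('pocket nets',tri({'top':(433,210),'side':(358,165)}).round(4), 'handle proj', proj('side',[[.4433,-.0187,.158]]))
for n,t,s,z in [('valve',(196,213),(309,337),0),('can',(240,253),(362,300),0),('bearing',(391,272),(402,196),0)]: print(n,at_z('top',t,z).round(3),at_z('side',s,z).round(3))
```

```text
tank [ 0.5231 -0.0133  0.067 ] res px [[-1.7, -0.4], [0.2, -0.8], [0.3, -0.0], [-1.1, 0.6], [-1.0, 0.9], [-1.7, -1.9], [-0.8, -1.3], [1.4, -0.7], [0.5, -0.2], [0.5, -4.9]]
pocket [ 0.5043 -0.3156 -0.0583] res px [[-0.5, -0.1], [-0.3, -0.0], [0.1, 0.0], [-0.3, -0.4], [0.7, -1.4], [0.4, -1.5]]
gate [0.5102 0.1728 0.0603] res px [[0.1, -0.2], [0.4, -0.5], [0.6, 0.3], [0.1, -0.1], [0.2, 1.0], [0.0, 2.0]]
slot from tank [0.5103938  0.17627569] handle [ 0.44328871 -0.01865226]
[0.4412 0.0256 0.1193] [[0.02592229 0.21802293]] [0.4399 0.0255 0.158 ]
[ 0.4477 -0.0702  0.1526] [[0.04414948 0.33712817]] [ 0.4482 -0.0695  0.158 ]
[ 0.4447 -0.0233  0.134 ] [[0.03309293 0.2649419 ]] [ 0.4441 -0.0219  0.158 ]
[ 0.4473 -0.0253  0.1572]
pocket nets [ 0.509  -0.3225 -0.0191] handle proj [[361.69898202 188.74193394]]
valve [0.504 0.345 0.   ] [0.485 0.36  0.   ]
can [0.393 0.22  0.   ] [0.383 0.222 0.   ]
bearing [ 0.338 -0.191  0.   ] [ 0.342 -0.19   0.   ]
```

```bash
python3 -c "
from h import *
print(rows([.5103,.174,.205]))"
```

```text
[16.66752166  0.01892912 -9.31549069]
```

```bash
python3 -m inch '[{"offset":[1.6,0,-0.9],"roll":-0.6,"jaw":70},{"offset":[3.2,0,-1.8],"roll":-1.5,"jaw":60},{"offset":[4.9,0,-2.7],"roll":-2.4,"jaw":60},{"offset":[6.5,0,-3.6],"roll":-3.2,"jaw":60},{"offset":[8,0,-4.5],"roll":-4,"jaw":60}]'; python3 -c "
from h import *
s=read_state();print(rows([.5103,.174,.205]),R.from_rotvec(s['orientation']).as_matrix().round(3))"
```

```text
clock: 1.6
tool_pos: [0.3508, 0.3614, 0.2057]
orientation: [-1.57, -0.051, 0.049]
force: [-0.1, 0.2, -0.3]
gripper_width: 0.0605
[ 5.8912867   0.02889729 -7.88444109] [[ 0.998  0.001 -0.064]
 [ 0.064  0.     0.998]
 [ 0.001 -1.     0.   ]]
```

```bash
python3 -m inch '[{"offset":[1.2,0,-1.5],"roll":0,"jaw":60},{"offset":[2.4,0,-3.1],"roll":0,"jaw":60},{"offset":[3.6,0,-4.7],"roll":0,"jaw":60},{"offset":[4.8,0,-6.3],"roll":0,"jaw":60},{"offset":[5.9,0,-7.9],"roll":0,"jaw":60}]'; python3 -m inch '[{"offset":[0,0,0],"roll":0,"jaw":60}]'; python3 -c "
from h import *
print(rows([.5103,.174,.205]))
for n in('top','side'): snap(n,n+'1.png')
a=cv2.imread('pics/side1.png')[150:300,220:460]; cv2.imwrite('pics/side1z.png',cv2.resize(a,(800,500),interpolation=2))
a=cv2.imread('pics/top1.png')[140:290,180:420]; cv2.imwrite('pics/top1z.png',cv2.resize(a,(800,500),interpolation=2))
"
```

```text
clock: 2.1
tool_pos: [0.5119, 0.1719, 0.206]
orientation: [-1.57, -0.051, 0.048]
force: [0.7, 0.2, -0.1]
gripper_width: 0.0603
clock: 2.2
tool_pos: [0.5152, 0.1673, 0.2062]
orientation: [-1.571, -0.047, 0.042]
force: [-0.3, 0.4, -0.5]
gripper_width: 0.06
[-0.18068623  0.04773828  0.27812158]
```

View pics/side1z.png

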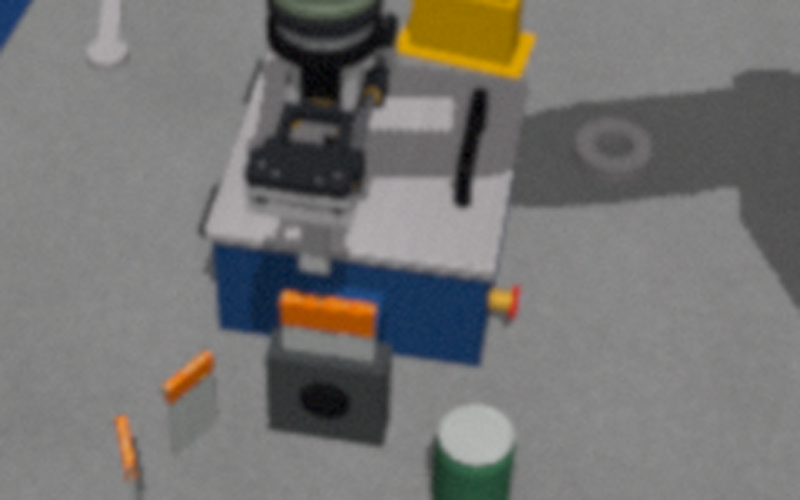

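View pics/top1z.png

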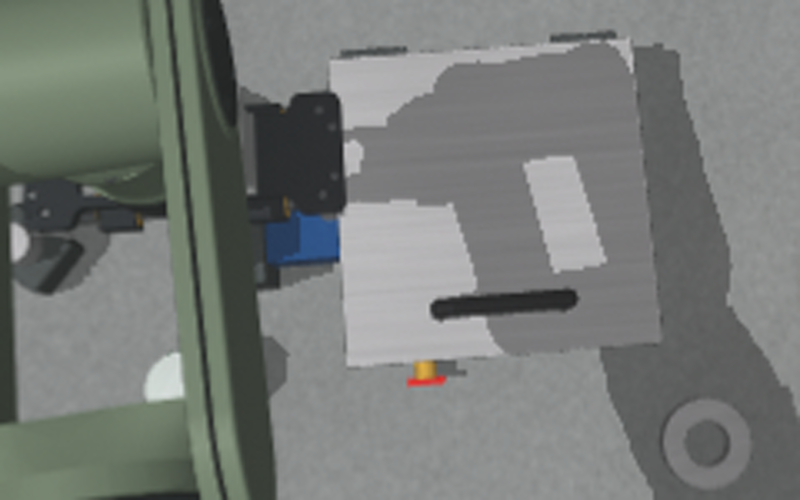

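```bash
python3 -m inch '[{"offset":[-0.2,0,0.3],"roll":0,"jaw":60},{"offset":[-0.2,0,0.3],"roll":0,"jaw":60},{"offset":[-0.2,0,0.3],"roll":0,"jaw":60},{"offset":[-0.2,0,0.3],"roll":0,"jaw":60}]'; python3 -c "
from h import *
s=read_state();print(rows([.5103,.174,.113]),R.from_rotvec(s['orientation']).as_matrix().round(3))"
```

```text
clock: 2.7
tool_pos: [0.5062, 0.1792, 0.206]
orientation: [-1.569, -0.05, 0.048]
force: [-0.2, 0.5, 0.2]
gripper_width: 0.0599
[ 0.14625602  3.72101051 -0.22334276] [[ 0.998  0.001 -0.063]
 [ 0.063  0.001  0.998]
 [ 0.001 -1.     0.001]]
```

```bash
python3 -m inch '[{"offset":[0.1,0.5,-0.2],"roll":0,"jaw":60},{"offset":[0.15,1,-0.22],"roll":0,"jaw":60},{"offset":[0.15,1.2,-0.22],"roll":0,"jaw":60},{"offset":[0.15,1.2,-0.22],"roll":0,"jaw":60},{"offset":[0.15,1.2,-0.22],"roll":0,"jaw":60}]'; python3 -c "
from h import *
print(rows([.5103,.174,.113]))
snap('side','side2.png')
a=cv2.imread('pics/side2.png')[190:290,260:420]; cv2.imwrite('pics/side2z.png',cv2.resize(a,(800,500),interpolation=2))
for P in ([.5103,.174,.145],[.5103,.174,.176],[.5103,.174+.03,.176],[.5103,.174-.03,.176]): print(proj('side',[P]))
"
```

```text
clock: 3.2
tool_pos: [0.5102, 0.1739, 0.1756]
orientation: [-1.569, -0.049, 0.049]
force: [-0.3, -0.4, -0.4]
gripper_width: 0.0598
[2.53731532e-03 2.50508224e+00 2.22430088e-04]
[[318.61013598 239.37723558]]
[[318.54208892 230.78571971]]
[[315.22563784 239.8005339 ]]
[[321.75115277 222.0631898 ]]
```

View pics/side2z.png

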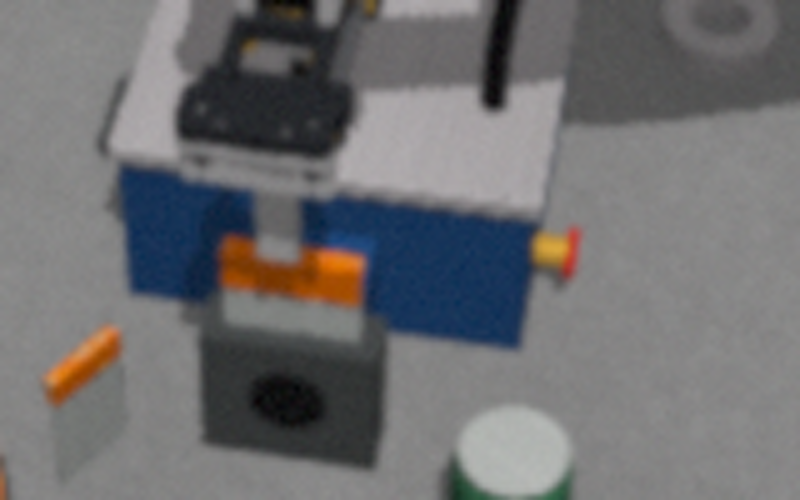

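```bash
python3 -m inch '[{"offset":[0,0.8,0],"roll":0,"jaw":60},{"offset":[0,1.6,0],"roll":0,"jaw":60},{"offset":[0,2.3,0],"roll":0,"jaw":60},{"offset":[0,2.5,0],"roll":0,"jaw":60},{"offset":[0,2.5,0],"roll":0,"jaw":60}]'; python3 -c "
from h import *
print(rows([.5103,.174,.113]))
"
```

```text
clock: 3.75
tool_pos: [0.5103, 0.174, 0.1133]
orientation: [-1.569, -0.049, 0.049]
force: [0.6, 0.9, -0.7]
gripper_width: 0.0602
[0.00081138 0.01012901 0.0001795 ]
```

```bash
python3 -m inch '[{"offset":[0,0,0],"roll":0,"jaw":30},{"offset":[0,0,0],"roll":0,"jaw":20},{"offset":[0,0,0],"roll":0,"jaw":5},{"offset":[0,0,0],"roll":0,"jaw":5},{"offset":[0,0,0],"roll":0,"jaw":5}]'; python3 -m inch '[{"offset":[0,0,0],"roll":0,"jaw":5},{"offset":[0,0,0],"roll":0,"jaw":5}]'; python3 -c "
from h import *
print(read_state())
"
```

```text
clock: 4.25
tool_pos: [0.5105, 0.174, 0.1136]
orientation: [-1.569, -0.05, 0.048]
force: [0.3, -0.5, -1.2]
gripper_width: 0.0233
clock: 4.45
tool_pos: [0.5105, 0.1742, 0.1137]
orientation: [-1.569, -0.05, 0.048]
force: [0.8, 1.2, 0.6]
gripper_width: 0.0119
{'clock': 4.45, 'joint_pos': array([ 1.67481771e-01,  2.25271745e-01,  1.72072093e+00,  1.52774162e-03,
        1.19427823e+00, -1.46625610e+00]), 'dq': array([-0.00070101,  0.00035271, -0.00127233, -0.00234698,  0.00183474,
       -0.00023676]), 'effort': array([ -0.30147996, -34.84577537, -25.24274468,  -0.12616552,
         0.05280333,   0.03570682]), 'tool_pos': array([0.51054744, 0.17423176, 0.11373433]), 'orientation': array([-1.56865353, -0.04985876,  0.04810455]), 'force': array([0.82848776, 1.20756458, 0.61921738]), 'wrist_torque': array([0.15053083, 0.01994936, 0.05406927]), 'gripper_width': 0.011853175270572447}
```

```bash
python3 -m inch '[{"offset":[0,0,0],"roll":0,"jaw":5},{"offset":[0,-0.3,0],"roll":0,"jaw":5},{"offset":[0,-0.7,0],"roll":0,"jaw":5},{"offset":[0,-1.1,0],"roll":0,"jaw":5},{"offset":[0,-1.5,0],"roll":0,"jaw":5}]'; python3 -m inch '[{"offset":[0,-0.5,0],"roll":0,"jaw":5},{"offset":[0,-1,0],"roll":0,"jaw":5},{"offset":[0,-1.5,0],"roll":0,"jaw":5},{"offset":[0,-1.8,0],"roll":0,"jaw":5},{"offset":[0,-1.8,0],"roll":0,"jaw":5}]'; python3 -c "
from h import *
snap('side','side3.png')
a=cv2.imread('pics/side3.png')[170:290,240:432]; cv2.imwrite('pics/side3z.png',cv2.resize(a,(800,500),interpolation=2))
"
```

```text
clock: 4.95
tool_pos: [0.5108, 0.1741, 0.1525]
orientation: [-1.569, -0.05, 0.048]
force: [-0.8, 0.4, -1.3]
gripper_width: 0.0113
clock: 5.45
tool_pos: [0.5118, 0.1742, 0.1993]
orientation: [-1.568, -0.053, 0.045]
force: [0.3, -0.0, -1.4]
gripper_width: 0.0119
```

View pics/side3z.png

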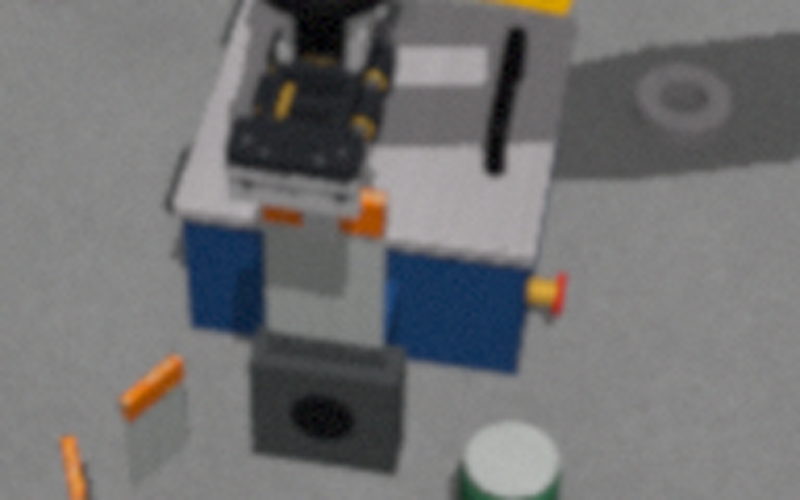

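```bash
python3 -m inch '[{"offset":[0,-0.7,0],"roll":0,"jaw":5},{"offset":[0,-1.6,0],"roll":0,"jaw":5},{"offset":[0,-2.5,0],"roll":0,"jaw":5},{"offset":[0,-3.3,0],"roll":0,"jaw":5},{"offset":[0,-3.6,0],"roll":0,"jaw":5}]'; python3 -m inch '[{"offset":[0,0,0],"roll":0,"jaw":5},{"offset":[0,0,0],"roll":0,"jaw":5}]'; python3 -c "
from h import *
snap('side','side4.png');snap('top','top4.png')
a=cv2.imread('pics/side4.png')[140:260,240:432]; cv2.imwrite('pics/side4z.png',cv2.resize(a,(800,500),interpolation=2))
s=read_state();print(rows([.5043,-.3156,.29]),R.from_rotvec(s['orientation']).as_matrix().round(3))
"
```

```text
clock: 6.0
tool_pos: [0.5116, 0.1741, 0.2898]
orientation: [-1.568, -0.053, 0.045]
force: [-0.1, 0.5, -1.6]
gripper_width: 0.0115
clock: 6.2
tool_pos: [0.511, 0.174, 0.2886]
orientation: [-1.569, -0.052, 0.046]
force: [-0.9, -0.3, -2.0]
gripper_width: 0.0118
[ -1.47384319  -0.11006822 -19.5255417 ] [[ 0.998  0.003 -0.062]
 [ 0.062  0.002  0.998]
 [ 0.003 -1.     0.001]]
```

View pics/side4z.png

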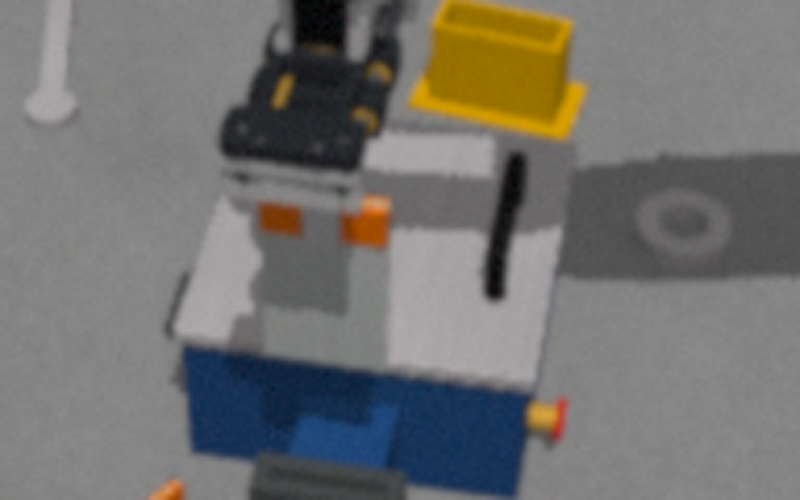

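View pics/top4.png

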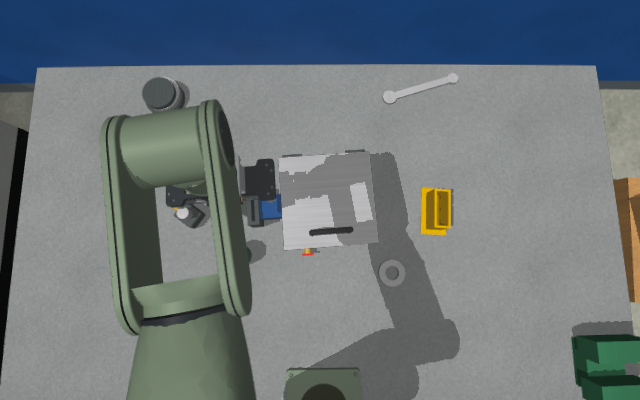

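```bash
python3 -c "
from h import *
c,s_=np.cos(.062),np.sin(.062)
for l in(.035,-.035): print((proj('side',[[.511+c*l,.174+s_*l,.1955]])-[240,140])*4.17)"
python3 -m inch '[{"offset":[-0.1,-0.05,-1.2],"roll":0.1,"jaw":5},{"offset":[-0.2,-0.1,-2.7],"roll":0.3,"jaw":5},{"offset":[-0.35,-0.1,-4.3],"roll":0.5,"jaw":5},{"offset":[-0.45,-0.1,-5.9],"roll":0.7,"jaw":5},{"offset":[-0.6,-0.1,-7.5],"roll":0.8,"jaw":5}]'; python3 -c "
from h import *
s=read_state();print(rows([.5043,-.3156,.29]),R.from_rotvec(s['orientation']).as_matrix().round(3))
"
```

```text
[[266.2541754  346.40548113]]
[[386.52616035 363.90940073]]
clock: 6.8
tool_pos: [0.5066, -0.0155, 0.2889]
orientation: [-1.569, 0.017, -0.017]
force: [1.0, 0.1, -1.4]
gripper_width: 0.0117
[  0.16874404  -0.06677659 -12.00483246] [[ 1.     0.001  0.022]
 [-0.022  0.002  1.   ]
 [ 0.001 -1.     0.002]]
```

```bash
python3 -m inch '[{"offset":[0,0,-1.6],"roll":0.1,"jaw":5},{"offset":[0.05,0,-3.2],"roll":0.2,"jaw":5},{"offset":[0.1,0,-4.8],"roll":0.3,"jaw":5},{"offset":[0.1,-0.05,-6.4],"roll":0.35,"jaw":5},{"offset":[0.1,-0.05,-8],"roll":0.35,"jaw":5}]'; python3 -c "
from h import *
s=read_state();print(rows([.5043,-.3156,.29]),R.from_rotvec(s['orientation']).as_matrix().round(3))
"
```

```text
clock: 7.3
tool_pos: [0.504, -0.2168, 0.2885]
orientation: [-1.567, 0.047, -0.045]
force: [0.9, -0.3, -1.6]
gripper_width: 0.0117
[ 0.24208497 -0.0707308  -3.94471451] [[ 0.998 -0.001  0.058]
 [-0.058  0.003  0.998]
 [-0.001 -1.     0.003]]
```

```bash
python3 -m inch '[{"offset":[0.1,0,-1.5],"roll":0,"jaw":5},{"offset":[0.2,0,-2.8],"roll":0,"jaw":5},{"offset":[0.24,0,-3.6],"roll":0,"jaw":5},{"offset":[0.24,0,-3.94],"roll":0,"jaw":5},{"offset":[0.24,0,-3.94],"roll":0,"jaw":5}]';python3 -m inch '[{"offset":[0,0,0],"roll":0,"jaw":5},{"offset":[0,0,0],"roll":0,"jaw":5}]'; python3 -c "
from h import *
s=read_state();print(rows([.5043,-.3156,.29]),R.from_rotvec(s['orientation']).as_matrix().round(3))
snap('side','side5.png');snap('top','top5.png')
a=cv2.imread('pics/side5.png')[80:200,280:472]; cv2.imwrite('pics/side5z.png',cv2.resize(a,(800,500),interpolation=2))
a=cv2.imread('pics/top5.png')[140:290,340:580]; cv2.imwrite('pics/top5z.png',cv2.resize(a,(800,500),interpolation=2))
"
```

```text
clock: 7.8
tool_pos: [0.504, -0.3156, 0.2874]
orientation: [-1.566, 0.048, -0.045]
force: [-0.2, 0.6, -1.8]
gripper_width: 0.0116
clock: 8.0
tool_pos: [0.5042, -0.314, 0.2874]
orientation: [-1.565, 0.047, -0.043]
force: [0.4, 0.0, -1.9]
gripper_width: 0.0119
[ 0.00710022 -0.10357106 -0.0631069 ] [[ 0.998 -0.002  0.058]
 [-0.058  0.005  0.998]
 [-0.002 -1.     0.005]]
```

View pics/side5z.png

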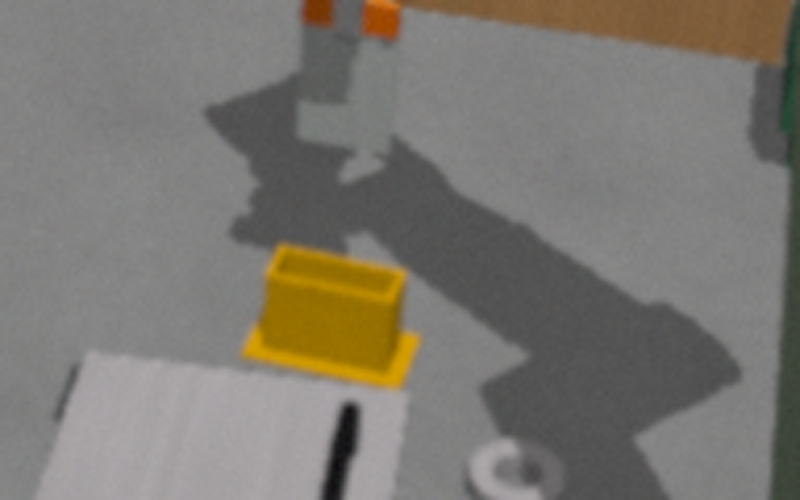

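View pics/top5z.png

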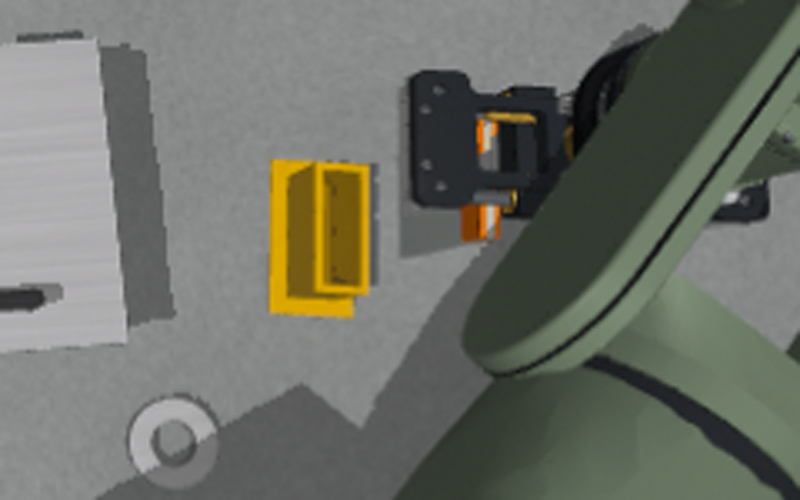

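```bash
python3 -c "
from h import *
print(proj('top',[[.5043,-.3156,.075],[.504,-.314,.319],[.504,-.314,.293]]), (proj('top',[[.504,-.314,.319]])-[340,140])*3.333)
def w(l,z,x=.5042,y=-.314,a=-.058): return [x+np.cos(a)*l,y+np.sin(a)*l,z]
P=[w(.035,.319),w(-.035,.319),w(.035,.194),w(-.035,.194)]
print((proj('top',P)-[340,140])*3.333); print((proj('side',P)-[280,80])*4.167)
print(cv2.Rodrigues(cal('top')[2])[0])
"
```

```text
[[442.30584327 207.88217155]
 [485.70227625 193.6341574 ]
 [479.65118273 195.61312345]] [[485.62568674 178.76264662]]
[[483.9669364  119.57634507]
 [487.18520001 238.22089996]
 [399.16190119 156.07173396]
 [400.69031262 257.54725226]]
[[303.53500869 -17.61377048]
 [400.80420166  -0.77151519]
 [296.86207781 131.1681353 ]
 [389.00156875 148.55333144]]
[[-0.00949701 -0.99987689  0.01249009]
 [-0.98677519  0.00734983 -0.16192811]
 [ 0.16181638 -0.01386275 -0.98672351]]
```

```bash
python3 -m inch '[{"offset":[0,1,-0.06],"roll":0,"jaw":5},{"offset":[0,2.2,-0.08],"roll":0,"jaw":5},{"offset":[0,3.1,-0.08],"roll":0,"jaw":5},{"offset":[0,3.5,-0.08],"roll":0,"jaw":5},{"offset":[0,3.5,-0.08],"roll":0,"jaw":5}]'; python3 -c "
from h import *
s=read_state();print(rows([.5043,-.3156,.108]),R.from_rotvec(s['orientation']).as_matrix().round(3))
snap('side','side6.png');snap('top','top6.png')
a=cv2.imread('pics/side6.png')[80:200,280:472]; cv2.imwrite('pics/side6z.png',cv2.resize(a,(800,500),interpolation=2))
a=cv2.imread('pics/top6.png')[140:290,340:580]; cv2.imwrite('pics/top6z.png',cv2.resize(a,(800,500),interpolation=2))
"
```

```text
clock: 8.6
tool_pos: [0.5032, -0.3146, 0.1985]
orientation: [-1.563, 0.048, -0.041]
force: [-0.1, -0.2, -1.6]
gripper_width: 0.0113
[ 0.06221072  3.62083209 -0.06235591] [[ 0.998 -0.004  0.057]
 [-0.057  0.007  0.998]
 [-0.005 -1.     0.007]]
```

View pics/side6z.png

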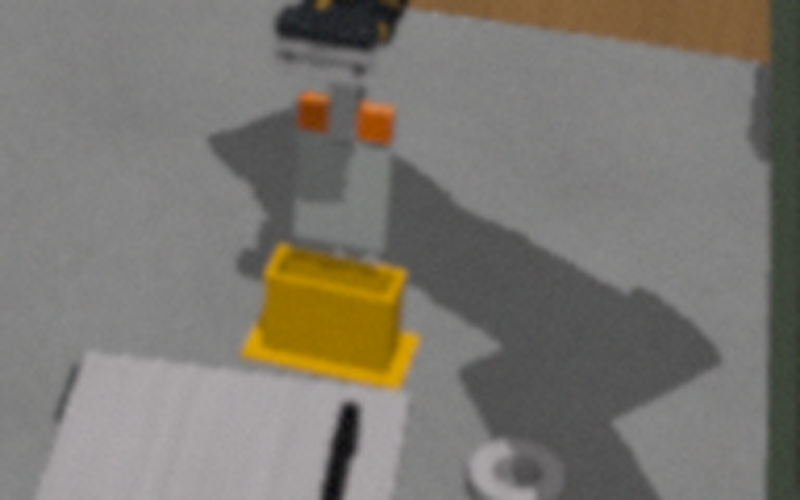

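View pics/top6z.png

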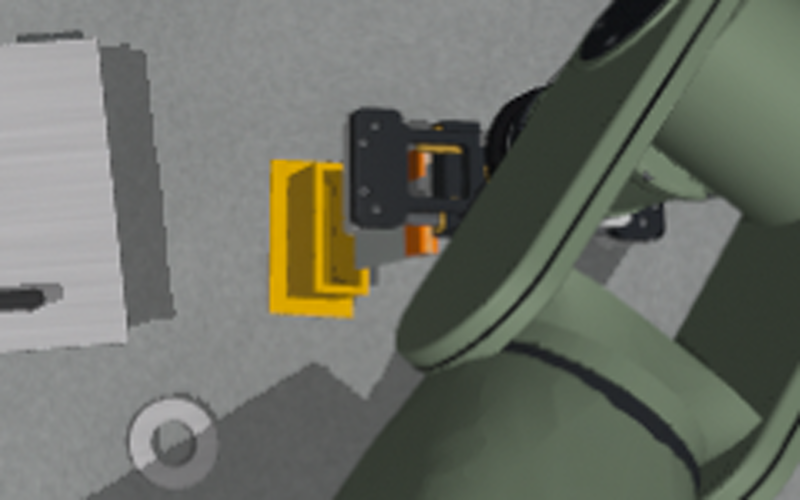

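```bash
python3 -m inch '[{"offset":[0.05,0.7,-0.05],"roll":0,"jaw":5},{"offset":[0.06,1.3,-0.06],"roll":0,"jaw":5},{"offset":[0.06,1.7,-0.06],"roll":0,"jaw":5},{"offset":[0.06,2,-0.06],"roll":0,"jaw":5},{"offset":[0.06,2,-0.06],"roll":0,"jaw":5}]'; python3 -c "
from h import *
s=read_state();print(rows([.5043,-.3156,.108]),s['wrist_torque'])
snap('side','side7.png')
a=cv2.imread('pics/side7.png')[80:200,280:472]; cv2.imwrite('pics/side7z.png',cv2.resize(a,(800,500),interpolation=2))
"
```

```text
clock: 9.2
tool_pos: [0.5053, -0.3169, 0.15]
orientation: [-1.565, 0.047, -0.043]
force: [-0.7, -0.7, -1.6]
gripper_width: 0.0116
[-0.03861516  1.67887581  0.03995537] [0.01965836 0.02717584 0.06238136]
```

View pics/side7z.png

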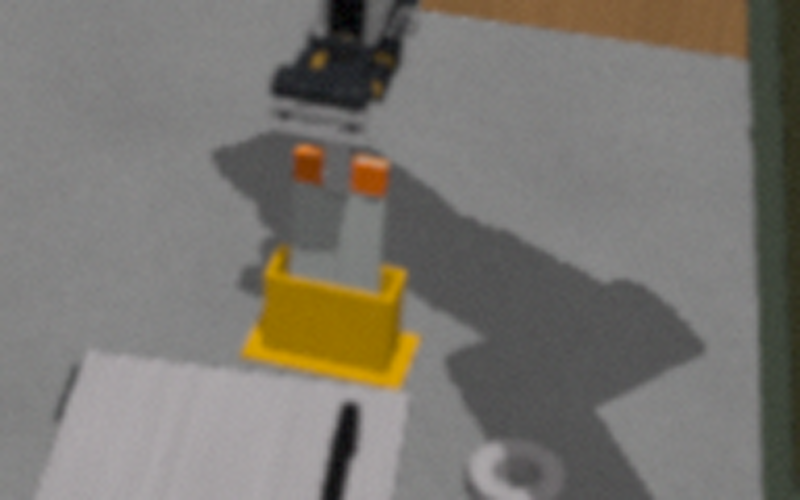

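```bash
python3 -m inch '[{"offset":[-0.03,0.5,0.04],"roll":0,"jaw":5},{"offset":[-0.03,0.9,0.04],"roll":0,"jaw":5},{"offset":[-0.03,1.3,0.04],"roll":0,"jaw":5},{"offset":[-0.03,1.5,0.04],"roll":0,"jaw":5},{"offset":[-0.03,1.6,0.04],"roll":0,"jaw":5}]'; python3 -m inch '[{"offset":[0,0.1,0],"roll":0,"jaw":5},{"offset":[0,0.15,0],"roll":0,"jaw":5},{"offset":[0,0.2,0],"roll":0,"jaw":5}]'
```

```text
clock: 9.75
tool_pos: [0.5045, -0.3156, 0.1096]
orientation: [-1.565, 0.047, -0.043]
force: [-0.1, -0.7, -1.2]
gripper_width: 0.0117
clock: 10.05
tool_pos: [0.5047, -0.3158, 0.1048]
orientation: [-1.565, 0.047, -0.043]
force: [0.8, 0.7, -2.0]
gripper_width: 0.0117
```

```bash
python3 -m inch '[{"offset":[0,0.05,0],"roll":0,"jaw":5},{"offset":[0,0.1,0],"roll":0,"jaw":5},{"offset":[0,0.1,0],"roll":0,"jaw":5}]'; python3 -m inch '[{"offset":[0,0.05,0],"roll":0,"jaw":5},{"offset":[0,0.06,0],"roll":0,"jaw":5}]'
```

```text
clock: 10.35
tool_pos: [0.5047, -0.3157, 0.1023]
orientation: [-1.565, 0.047, -0.043]
force: [-0.2, 0.4, -1.7]
gripper_width: 0.0118
clock: 10.55
tool_pos: [0.5046, -0.3157, 0.1007]
orientation: [-1.565, 0.047, -0.043]
force: [-0.5, 0.1, -1.7]
gripper_width: 0.0119
```

Bottom is now about 0.007 m, at the floor. Release and look.

```bash
python3 -m inch '[{"offset":[0,0,0],"roll":0,"jaw":20},{"offset":[0,0,0],"roll":0,"jaw":36},{"offset":[0,0,0],"roll":0,"jaw":50},{"offset":[0,0,0],"roll":0,"jaw":60},{"offset":[0,0,0],"roll":0,"jaw":60}]'; python3 -m inch '[{"offset":[0,-0.1,0],"roll":0,"jaw":60},{"offset":[0,-0.1,0],"roll":0,"jaw":60}]';  python3 -c "
from h import *
snap('side','side8.png')
a=cv2.imread('pics/side8.png')[80:200,280:472]; cv2.imwrite('pics/side8z.png',cv2.resize(a,(800,500),interpolation=2))
"
```

```text
clock: 11.05
tool_pos: [0.5047, -0.3157, 0.1008]
orientation: [-1.565, 0.047, -0.043]
force: [0.1, -0.2, -0.3]
gripper_width: 0.0481
clock: 11.25
tool_pos: [0.505, -0.316, 0.1039]
orientation: [-1.566, 0.046, -0.044]
force: [-0.2, 0.4, -0.6]
gripper_width: 0.0596
```

View pics/side8z.png

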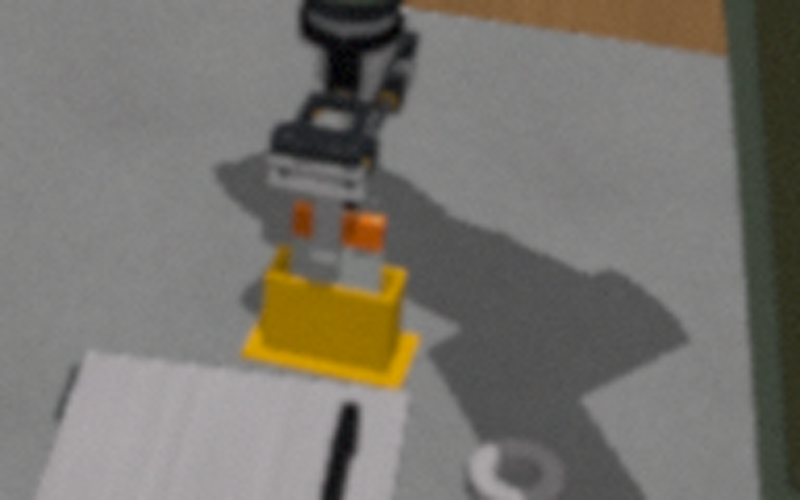

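```bash
python3 -m inch '[{"offset":[0,0,0],"roll":0,"jaw":80},{"offset":[0,0,0],"roll":0,"jaw":94},{"offset":[0,0,0],"roll":0,"jaw":94},{"offset":[0,0,0],"roll":0,"jaw":94},{"offset":[0,0,0],"roll":0,"jaw":94}]';   python3 -c "
from h import *
snap('side','side9.png')
a=cv2.imread('pics/side9.png')[80:200,280:472]; cv2.imwrite('pics/side9z.png',cv2.resize(a,(800,500),interpolation=2))
"
```

```text
clock: 11.8
tool_pos: [0.5049, -0.3159, 0.1037]
orientation: [-1.566, 0.046, -0.044]
force: [0.1, 0.6, -0.1]
gripper_width: 0.0936
```

View pics/side9z.png

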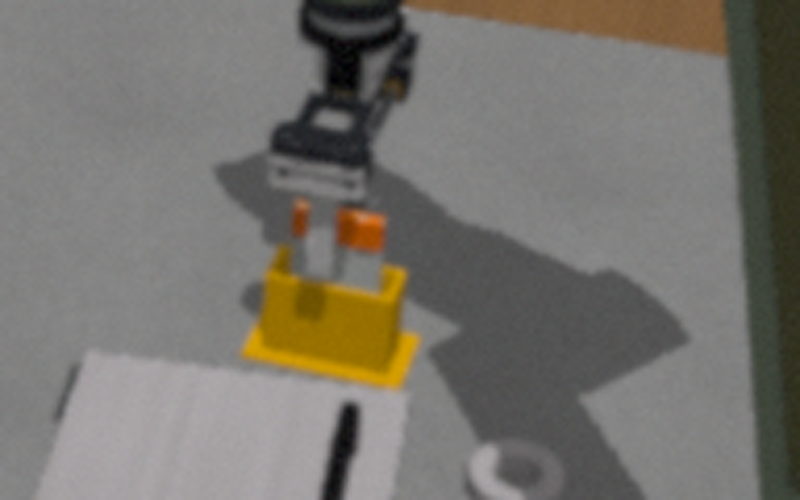

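```bash
python3 -m inch '[{"offset":[0,-0.6,0],"roll":0,"jaw":94},{"offset":[0,-1.6,0],"roll":0,"jaw":94},{"offset":[0,-3,0],"roll":0,"jaw":94},{"offset":[0,-4.5,0],"roll":0,"jaw":94},{"offset":[0,-5.5,0],"roll":0,"jaw":94}]';  python3 -m inch '[{"offset":[0,-0.1,0],"roll":0,"jaw":94},{"offset":[0,-0.1,0],"roll":0,"jaw":94},{"offset":[0,-0.1,0],"roll":0,"jaw":94}]'; python3 -c "
from h import *
snap('side','side10.png'); snap('top','top10.png')
a=cv2.imread('pics/side10.png')[80:200,280:472]; cv2.imwrite('pics/side10z.png',cv2.resize(a,(800,500),interpolation=2))
print(rows([.4437,-.02,.235]))
"
```

```text
clock: 12.35
tool_pos: [0.5062, -0.3174, 0.2458]
orientation: [-1.569, 0.043, -0.047]
force: [-0.2, -0.5, -0.4]
gripper_width: 0.0939
clock: 12.65
tool_pos: [0.5055, -0.3168, 0.2469]
orientation: [-1.568, 0.045, -0.045]
force: [-0.7, 0.3, -0.3]
gripper_width: 0.0939
[-3.13324389  0.4868192  11.6998766 ]
```

View pics/side10z.png

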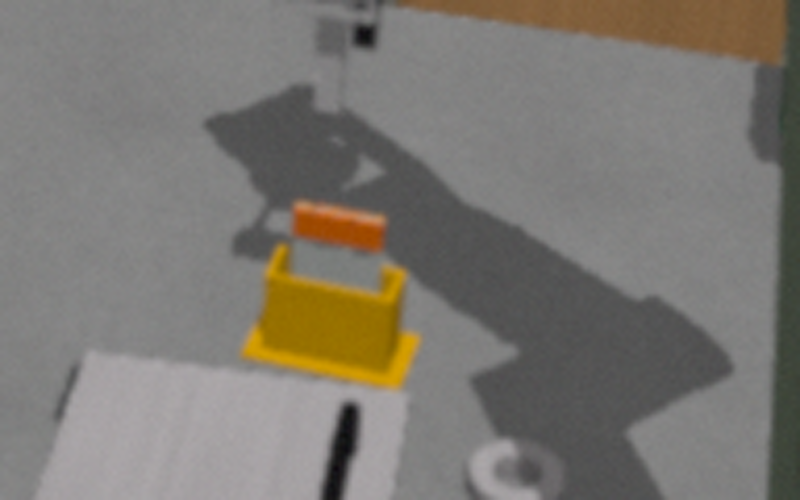

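```bash
python3 -m inch '[{"offset":[-0.3,0,1],"roll":0.8,"jaw":94},{"offset":[-0.7,0,2.3],"roll":2,"jaw":94},{"offset":[-1,0,3.6],"roll":3.2,"jaw":94},{"offset":[-1.3,0,4.9],"roll":4.5,"jaw":94},{"offset":[-1.6,0,6.2],"roll":5.8,"jaw":94}]'; python3 -c "
from h import *
print(rows([.4437,-.02,.235])); s=read_state(); M=R.from_rotvec(s['orientation']).as_matrix(); print(M.round(3),np.arctan2(M[1,0],M[0,0]))
"
```

```text
clock: 13.25
tool_pos: [0.4728, -0.1579, 0.2447]
orientation: [-1.502, 0.529, -0.52]
force: [0.7, 0.1, -0.4]
gripper_width: 0.094
[-4.33696823  0.42498766  3.59507223]
[[ 0.783 -0.004  0.622]
 [-0.622  0.006  0.783]
 [-0.006 -1.     0.002]] -0.6707340125496254
```

```bash
python3 -m inch '[{"offset":[-0.9,0,0.7],"roll":1.2,"jaw":94},{"offset":[-1.8,0.1,1.5],"roll":2.5,"jaw":94},{"offset":[-2.7,0.2,2.3],"roll":3.8,"jaw":94},{"offset":[-3.6,0.3,3],"roll":5.1,"jaw":94},{"offset":[-4.2,0.3,3.5],"roll":6.4,"jaw":94}]'; python3 -c "
from h import *
print(rows([.4437,-.02,.235])); s=read_state(); M=R.from_rotvec(s['orientation']).as_matrix(); print(M.round(3),np.arctan2(M[1,0],M[0,0]))
"
```

```text
clock: 13.75
tool_pos: [0.443, -0.022, 0.236]
orientation: [-1.307, 1.05, -1.033]
force: [0.3, -1.1, -0.2]
gripper_width: 0.094
[-0.07284537  0.04044792  0.04627882]
[[ 0.223 -0.008  0.975]
 [-0.975  0.007  0.223]
 [-0.009 -1.    -0.006]] -1.3455256404954108
```

```bash
python3 -m inch '[{"offset":[-0.05,0,0],"roll":0.8,"jaw":94},{"offset":[-0.07,0,0.05],"roll":1.5,"jaw":94},{"offset":[-0.07,0,0.05],"roll":1.5,"jaw":94},{"offset":[-0.07,0,0.05],"roll":1.5,"jaw":94},{"offset":[-0.07,0,0.05],"roll":1.5,"jaw":94}]'; python3 -c "
from h import *
snap('side','side11.png'); snap('top','top11.png')
a=cv2.imread('pics/side11.png')[130:250,270:462]; cv2.imwrite('pics/side11z.png',cv2.resize(a,(800,500),interpolation=2))
a=cv2.imread('pics/top11.png')[140:290,240:480]; cv2.imwrite('pics/top11z.png',cv2.resize(a,(800,500),interpolation=2))
print(rows([.4437,-.02,.139])); s=read_state(); M=R.from_rotvec(s['orientation']).as_matrix(); print(s['tool_pos'],M.round(3),np.arctan2(M[1,0],M[0,0]))
"
```

```text
clock: 14.25
tool_pos: [0.4435, -0.0202, 0.2354]
orientation: [-1.242, 1.168, -1.149]
force: [-0.2, 0.0, -0.1]
gripper_width: 0.0939
[0.01909869 3.87082668 0.03074577]
[ 0.44371554 -0.02027058  0.23577452] [[ 0.068 -0.008  0.998]
 [-0.998  0.007  0.068]
 [-0.008 -1.    -0.008]] -1.5024759702017692
```

View pics/side11z.png

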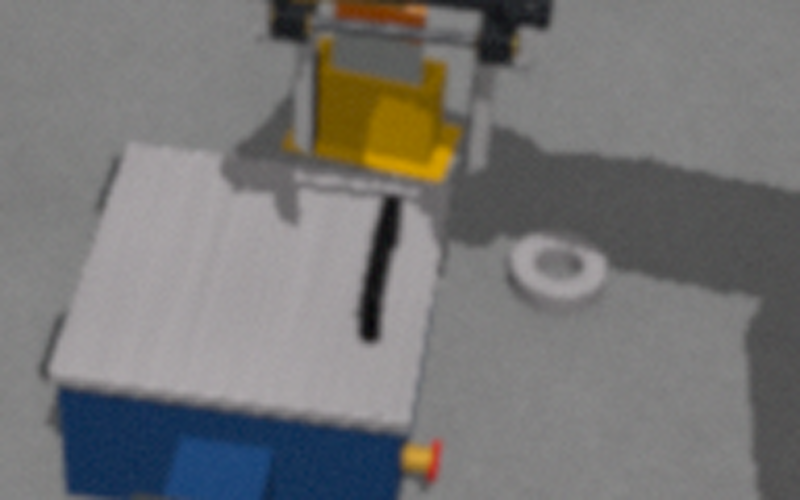

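View pics/top11z.png

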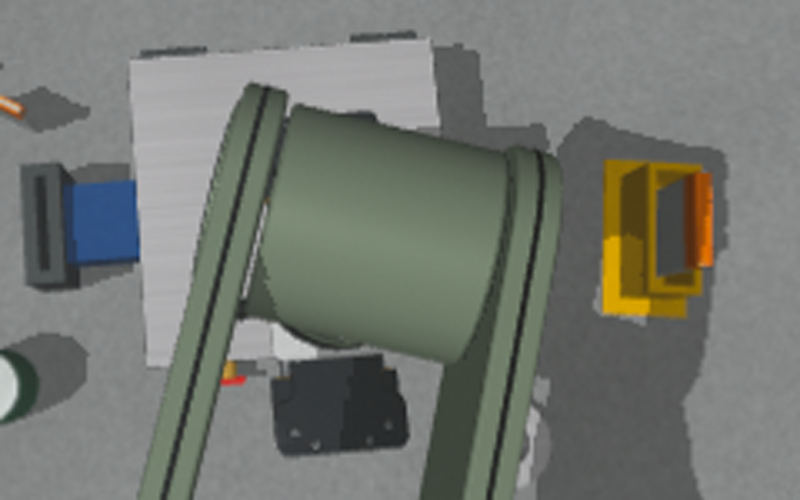

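```bash
python3 -m inch '[{"offset":[0,0.7,0],"roll":0,"jaw":94},{"offset":[0,1.5,0],"roll":0,"jaw":94},{"offset":[0,2,0],"roll":0,"jaw":94},{"offset":[0,2.2,0],"roll":0,"jaw":94},{"offset":[0,2.2,0],"roll":0,"jaw":94}]'; python3 -c "
from h import *
snap('side','side12.png')
a=cv2.imread('pics/side12.png')[130:250,270:462]; cv2.imwrite('pics/side12z.png',cv2.resize(a,(800,500),interpolation=2))
print(rows([.4437,-.02,.139]))
"
```

```text
clock: 14.85
tool_pos: [0.4428, -0.0198, 0.1802]
orientation: [-1.242, 1.169, -1.148]
force: [0.0, -0.1, -0.5]
gripper_width: 0.0937
[0.01646874 1.67758625 0.02487646]
```

View pics/side12z.png

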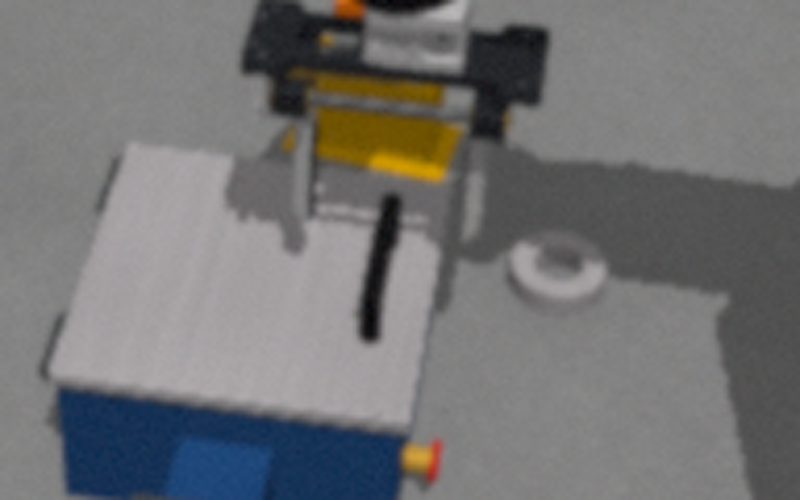

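```bash
python3 -m inch '[{"offset":[0,0.5,0.02],"roll":0,"jaw":94},{"offset":[0,1,0.02],"roll":0,"jaw":94},{"offset":[0,1.4,0.02],"roll":0,"jaw":94},{"offset":[0,1.6,0.02],"roll":0,"jaw":94},{"offset":[0,1.6,0.02],"roll":0,"jaw":94}]'; python3 -c "
from h import *
snap('side','side13.png')
a=cv2.imread('pics/side13.png')[130:250,270:462]; cv2.imwrite('pics/side13z.png',cv2.resize(a,(800,500),interpolation=2))
print(rows([.4437,-.02,.139]))
"
```

```text
clock: 15.4
tool_pos: [0.4426, -0.0194, 0.1396]
orientation: [-1.243, 1.17, -1.148]
force: [0.0, 0.0, 0.9]
gripper_width: 0.094
[0.02072402 0.05445781 0.01947285]
```

View pics/side13z.png

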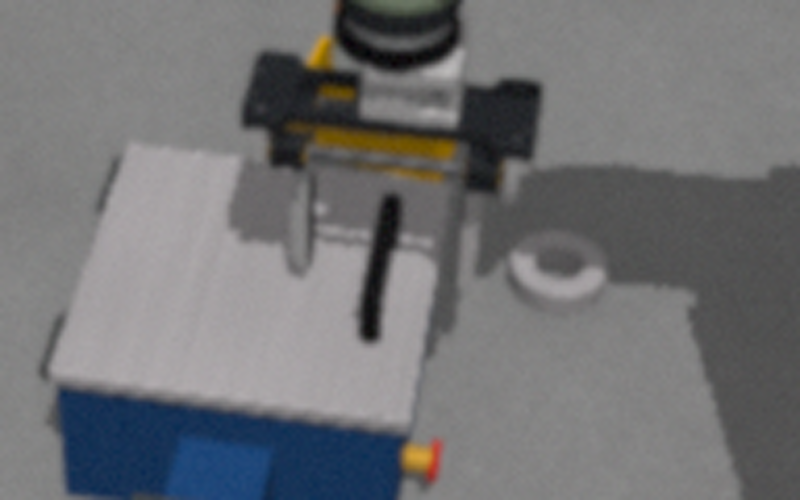

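```bash
python3 -m inch '[{"offset":[0,0,0],"roll":0,"jaw":50},{"offset":[0,0,0],"roll":0,"jaw":30},{"offset":[0,0,0],"roll":0,"jaw":20},{"offset":[0,0,0],"roll":0,"jaw":5},{"offset":[0,0,0],"roll":0,"jaw":5}]'; python3 -m inch '[{"offset":[0,0,0],"roll":0,"jaw":5},{"offset":[0,0,0],"roll":0,"jaw":5},{"offset":[0,0,0],"roll":0,"jaw":5},{"offset":[0,0,0],"roll":0,"jaw":5}]'; python3 -c "
from h import *
snap('side','side14.png')
a=cv2.imread('pics/side14.png')[130:250,270:462]; cv2.imwrite('pics/side14z.png',cv2.resize(a,(800,500),interpolation=2))
s=read_state();print(s['tool_pos'],s['force'],s['wrist_torque'],R.from_rotvec(s['orientation']).as_matrix().round(3))
"
```

```text
clock: 15.95
tool_pos: [0.4433, -0.0196, 0.1406]
orientation: [-1.242, 1.169, -1.149]
force: [0.5, 0.2, -0.2]
gripper_width: 0.0573
clock: 16.35
tool_pos: [0.4433, -0.0195, 0.1405]
orientation: [-1.242, 1.169, -1.149]
force: [0.4, 0.2, -0.2]
gripper_width: 0.0256
[ 0.44330812 -0.0195386   0.14056862] [-0.60332396 -0.36306692 -0.09121895] [-0.08244194  0.01366579 -0.00465704] [[ 0.068 -0.009  0.998]
 [-0.998  0.007  0.068]
 [-0.008 -1.    -0.009]]
```

View pics/side14z.png

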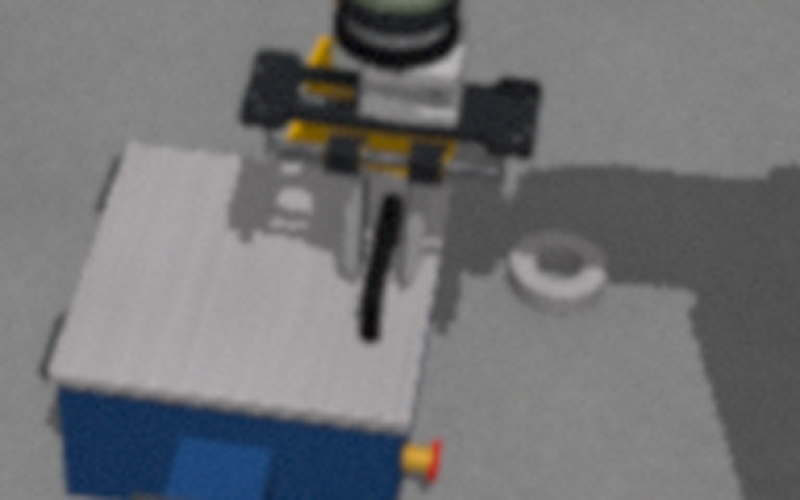

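```bash
python3 -m inch '[{"offset":[0,0.1,0.02],"roll":0,"jaw":5},{"offset":[0,0.1,0.02],"roll":0,"jaw":5},{"offset":[0,0.1,0.02],"roll":0,"jaw":5},{"offset":[0,0.1,0.02],"roll":0,"jaw":5}]';  python3 -m inch '[{"offset":[0,0,0],"roll":0,"jaw":5},{"offset":[0,0,0],"roll":0,"jaw":5}]'
```

```text
clock: 16.8
tool_pos: [0.4439, -0.0196, 0.1384]
orientation: [-1.242, 1.169, -1.149]
force: [-2.3, -0.3, 4.0]
gripper_width: 0.013
clock: 17.0
tool_pos: [0.4439, -0.0196, 0.1384]
orientation: [-1.242, 1.169, -1.149]
force: [-1.2, 1.4, 3.4]
gripper_width: 0.0134
```

```bash
python3 -m inch '[{"offset":[0,-0.06,0.01],"roll":0,"jaw":5},{"offset":[0,-0.12,0.03],"roll":0,"jaw":5},{"offset":[0,-0.16,0.04],"roll":0,"jaw":5}]';  python3 -m inch '[{"offset":[0,-0.1,0.02],"roll":0,"jaw":5},{"offset":[0,-0.1,0.02],"roll":0,"jaw":5}]'
```

```text
clock: 17.3
tool_pos: [0.4441, -0.0195, 0.1398]
orientation: [-1.243, 1.17, -1.148]
force: [6.3, -1.3, -20.9]
gripper_width: 0.0129
clock: 17.5
tool_pos: [0.4441, -0.0195, 0.1398]
orientation: [-1.243, 1.171, -1.148]
force: [7.2, -2.2, -17.4]
gripper_width: 0.0136
```

```bash
python3 -m inch '[{"offset":[0,-0.15,0.03],"roll":0,"jaw":5},{"offset":[0,-0.22,0.05],"roll":0,"jaw":5},{"offset":[0,-0.28,0.07],"roll":0,"jaw":5}]'
```

```text
clock: 17.8
tool_pos: [0.4453, -0.0194, 0.1445]
orientation: [-1.244, 1.173, -1.147]
force: [5.5, -1.4, -12.6]
gripper_width: 0.0132
```

```bash
python3 -m inch '[{"offset":[0,-0.1,0.03],"roll":0,"jaw":5},{"offset":[0,-0.2,0.05],"roll":0,"jaw":5},{"offset":[0,-0.3,0.08],"roll":0,"jaw":5},{"offset":[0,-0.4,0.1],"roll":0,"jaw":5},{"offset":[0,-0.45,0.12],"roll":0,"jaw":5}]'; python3 -m inch '[{"offset":[0,-0.05,0.02],"roll":0,"jaw":5},{"offset":[0,-0.05,0.02],"roll":0,"jaw":5},{"offset":[0,-0.05,0.02],"roll":0,"jaw":5}]'
python3 -c "
from h import *
snap('side','side15.png');snap('top','top15.png')
a=cv2.imread('pics/side15.png')[130:250,270:462]; cv2.imwrite('pics/side15z.png',cv2.resize(a,(800,500),interpolation=2))
for n in('side','top'):
  for q in('lid_edge','handle_bar','gate'): print(n,q,[(np.round(x['uv'],1).tolist(),round(x['score'],2)) for x in nets.place_of(q,n)][:4])
s=read_state();print(s['tool_pos'],s['force'],s['gripper_width'])
"
```

```text
clock: 18.3
tool_pos: [0.4486, -0.0192, 0.1549]
orientation: [-1.244, 1.173, -1.147]
force: [5.5, -0.2, -11.3]
gripper_width: 0.0132
clock: 18.6
tool_pos: [0.4488, -0.0192, 0.1557]
orientation: [-1.244, 1.173, -1.146]
force: [4.2, -0.8, -11.6]
gripper_width: 0.0129
side lid_edge [([372.7, 197.6], 0.94), ([360.1, 183.7], 0.71)]
side handle_bar [([358.6, 185.7], 0.73)]
side gate [([279.4, 280.2], 0.71), ([259.7, 298.5], 0.54)]
top lid_edge [([331.3, 241.6], 0.91)]
top handle_bar []
top gate [([434.0, 212.6], 0.78), ([244.7, 176.7], 0.62), ([215.8, 165.6], 0.58)]
[ 0.44898501 -0.01923168  0.15613718] [  3.48072346  -1.29214578 -11.34488996] 0.013143132305273704
```

View pics/side15z.png

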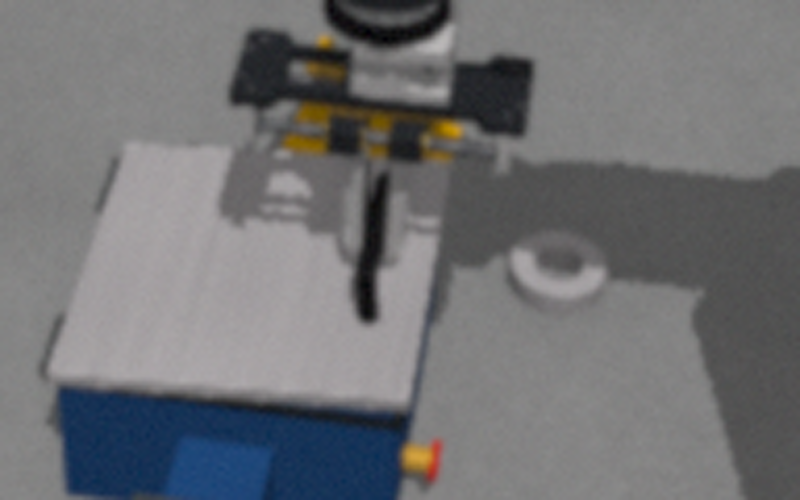

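View pics/top15.png

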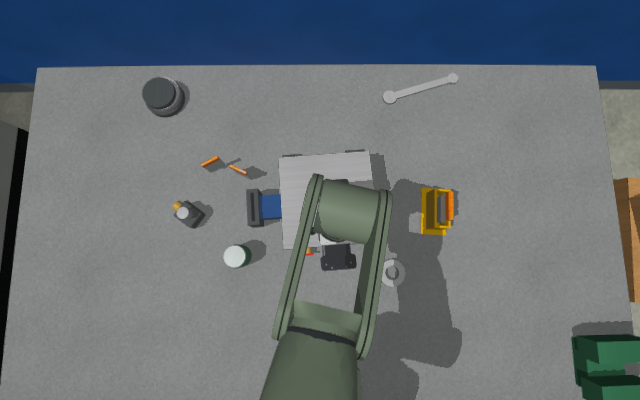

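```bash
python3 -c "
from h import *
for i in range(8): camera('side')
s=read_state();print(s['clock'],s['tool_pos'],s['force'],s['dq'].round(3),s['gripper_width'])
im=snap('side','side16.png')
print(nets.place_of('lid_edge','side')[0])
t=np.array([.5231,-.0133]);a=.067
for q in(0,.05,.093,.14):
  X=.11-.225*np.cos(q); print(q,proj('side',[[t[0]+np.cos(a)*X,t[1]+np.sin(a)*X,.11+.225*np.sin(q)]]))
order.close_job()"
```

```text
19.4 [ 0.44898295 -0.01923403  0.15615542] [  4.01858003  -1.03968567 -11.55808179] [-0.001  0.001  0.001 -0.002  0.001 -0.   ] 0.013123543181962582
{'uv': [374.2, 196.6], 'score': 0.97}
0 [[373.44644873 203.3960407 ]]
0.05 [[373.63572707 200.41095113]]
0.093 [[373.63421365 197.8002705 ]]
0.14 [[373.4559971  194.90654201]]
the job is handed in; nothing more can be done
```

I handed the job in with the gate parked upright in the yellow pocket and the gripper holding the lid ajar, its front edge about 2 cm up. No verdict was reported.

- **Gate:** I drew it straight up out of its holder and lowered it until its bottom was about 1 mm above the pocket floor by my estimate. Then I let go. The last picture shows it resting in the pocket, leaning slightly on the outer wall.
- **Lid:** the gasket let go at a pull of about 20 N. I then raised the lid slowly, holding it by its handle the whole time.
- **Last check on the lid opening:** the handle rose about 17.7 mm, which means about 0.093 rad. The trained network's view of the lid edge was 1.2 pixels off the row expected for that angle and put it nearer 0.11 rad. Both are inside 0.05–0.14 rad.
- **Last check on the grip:** over the final 0.8 s, up to 19.4 s, the arm stood still. The jaws were on the bar at 13 mm, with about 11.5 N pulling down on them.
- **What disagreed or stayed open:**
    - My heights for the pocket and lid from the side camera were off by 1–2 pixels (a few mm), well inside the tolerances.
    - After the lid was up, the network did not report the parked gate in the side picture, only the look-alikes. It did find it at the pocket in the top picture.
    - I did not measure the valve, can and bearing again. They look unmoved in the pictures, though the arm partly hides the bearing from above.

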